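# Fit the service pin to the illumination controller

## Task

Draw the service pin by its bare steel shank straight out of its parking sleeve, lay it down on the open bench and let go of it, then take it again by its square handle and push it fully home, handle shoulder against the collar, into the square-collared socket in the sloping front of the illumination controller. Leave the pin there and do not disturb the other things on the bench.

Things in the scene. Friction and masses are not known exactly. Their poses are not given: they have to be found in the camera images.
- pin: Service pin, 60 g: square black handle 20 x 20 x 60 mm, round steel shank 9 mm thick, 45 mm long, end chamfered 3 mm. Origin on its axis at the shoulder where shank meets handle; x along the axis to the shank's end (handle x = -60 to 0, shank 0 to +45 mm). Lying on the bench its axis is 10 mm up. At first the handle is wholly inside the sleeve; only the shank sticks out, level, axis 31 mm up.
- pin_tip (a point): Centre of the free end of the pin's shank, 45 mm from the shoulder; axes as the pin's.
- sleeve_mouth (a point): Centre of the parked pin's axis at the mouth of the parking sleeve, 31 mm above the bench. Fixed aluminium block, level square bore 23.5 mm wide and high, 64 mm deep, closed at the back; walls and roof 6 mm, top 50.5 mm up; its foot (60 mm wide, 8 mm thick) reaches 13 mm out before the mouth. x points level out of the mouth, the way the pin is drawn; z up.
- socket_mouth (a point): Mouth centre of the socket: round hole 11 mm wide, 50 mm deep, 2 mm chamfer, in a bare aluminium square collar (40 x 40 mm, 4 mm proud) in the white controller's sloping front, about 86 mm up. z points out of the hole, towards the robot and 45 degrees above level: the pin goes in along -z; x runs up the slope, y to the left seen from the robot. The three small round jacks beside it are dummies.
- console: Illumination controller, fixed: white, 320 mm wide, 330 mm deep, 160 mm high; its front rises 30 mm plumb, then leans back at 45 degrees to the top. Two meters and three knobs (14 mm tall) along the top of the slope. Origin on the bench under the middle of the front edge; x points to its back.
- carrier: Bystander, loose: closed white and grey wafer carrier, 104 x 104 x 48 mm. Origin at the centre of its underside.
- objective: Bystander, loose: brass microscope objective standing on its wide end, 32 mm across, 44 mm high. Origin at its underside.
- puck: Bystander, loose: flat black light-sensor puck, 42 mm across, 14 mm high. Origin at its underside.
- dish: Bystander, loose: shallow glass dish, 90 mm across, 14 mm high. Origin at its underside.
- bottle: Bystander, loose: white plastic bottle, 60 mm across, 150 mm high. Origin at its underside.
- jar: Bystander, loose: amber glass jar, 64 mm across, 80 mm high. Origin at its underside.
- driver: Bystander, loose: screwdriver with a black handle lying on the bench, about 200 mm long, along its x axis. Origin at its underside.
Mind the look-alikes: they are no part of the job. What is shaped like the part that bears sleeve_mouth but black or pink is not meant.

How it is judged:
By the outcome, as a careful person would: the job done as asked, in the order asked, and still so for the second after the job is handed in, with the robot touching nothing.
It also fails if it takes over 64 s, if anything falls off the work surface, if the arm or the gripper's body presses on something with over 40 N, if the wrist force passes 120 N, or if a joint passes its speed limit or range.

## Robot

A 6-joint arm with a two-finger parallel gripper is mounted at the origin on the work surface. World frame = base frame: x ahead of the robot, y to its left, z up, the work surface at z = 0. Lengths are in m, angles in degrees, forces in N, time in s.
With the tool pointing down it reaches from about 0.375 to 0.9 m from the base axis. Payload 3.1 kg.
Tool frame: the origin (TCP) lies midway between the tips of the shut fingers; the grasp point (between the pads) lies 19 mm behind it; z points along the fingers, y is the line along which they close (so a half turn about z gives the same grasp; the last joint's range is limited). The gripper opens to 87 mm and grips with 3 to 60 N. Pads are 19 mm wide; open, the fingers measure 117 mm over their backs; the gripper's body (75 mm by 190 mm) begins 51 mm behind the grasp point.
Start: joints at [65.919, 30.224, 82.088, -0, 67.689, -10.227], TCP at [0.15, 0.607, 0.223] pointing down, gripper open.
Joint ranges: [-176.69, 176.69], [-43.24, 126.21], [12.49, 139.97], [-82, 262], [0, 151.66], [-163.58, 163.58]. Speed limits (degrees/s): [159.86, 159.86, 180, 180, 180, 180].

## Interface

Orientations are given as a 3x3 rotation matrix whose columns are the frame's x, y, z axes.
In Python, from rig import read_state, capture, camera_info, hand_in gives the robot as it stands.
- The arm moves only by the tool drive_tool, never from a script. Its argument "motion" is a list of rows, each a list of 2 entries, a list of its own where there are three numbers: the shift along the tool's x, y, z in mm, then the turn, a rotation vector about the tool's x, y, z in rad. A call has 1 to 5 rows; each row shifts and turns the commanded pose from where the row before left it, along the tool's axes as they then stand; what a row does not reach is not made up. A row lasts 1/10 s, in which the tool goes at most 50 mm and 8.59 degrees, less where a joint would pass 70% of its speed; a pose out of reach is approached as far as the arm can. A call is refused whole if a number of a shift passes 50 or a number of a turn 0.15, either way. A call with a gripper value outside its range is refused whole. "gripper" is the opening, from 0 (shut) to 1 (fully open), set as the call begins (left out, the last holds). The fingers move at their own pace and stop on an object; the grip force is fixed at half the most. Time passes only in rows, so rows that do not move let the fingers close. It gives the time, the measured TCP pose, the force, the opening and the grip force at its end, in the units of the state.
- read_state(): the state, without advancing time (a new reading comes with each control period).
- capture(name): name is "side" or "top"; returns the picture (480x640x3 uint8, red, green, blue); there is no depth.
- camera_info(name): a dict with "fovy" (degrees; the focal length in pixels is half the picture's height over the tangent of half this angle, whatever the lens; pixels are square), "cx", "cy" (the principal point, pixels), "xyz" and "orientation" of the camera in the world. Camera axes: x right, y down, z forward; pixel columns grow to the right and rows downward; lengths in m; the calibration is good to about 2 mm. A picture is of the moment at which its call begins. camera_info takes no time and is no camera call.
- hand_in(): hands the job in; it is judged then, once.
The state is a dict: "time_s": time; "joint_positions": joint angles; "qvel": joint speeds; "tau": joint torques, N m; "position": TCP position; "tcp_rot": TCP orientation; "force": force on the tool from outside, world axes, zero at the start; "moment": the same for the moment, N m; "opening": opening from 0.0 (shut) to 1.0 (fully open); "grasp_force": force on a finger pad.
Only numpy, scipy, OpenCV 4.12 (cv2) and the standard library are available. Lean on these libraries where they do the work, as an engineer would, in place of code of your own. Each camera call takes 0.05 s, during which the arm holds its last target. There are 200 camera calls.

## Working session

There is one attempt and no reset: what is moved stays moved. The work goes in short steps, Python scripts to look and compute and a tool call to move; the robot and the scene stay as the last step left them, time stands still between calls to the robot, and variables do not carry over. Pictures are saved under pics/ and viewed, at most 10 in all, crops included, and the job is handed in when it is done.

Besides the shell and the picture viewer there is one more tool, called by a JSON object that holds its "api" and its "payload". drive_tool: Moves the arm, as the interface text tells. Its arguments: {"type":"object","properties":{"motion":{"type":"array","items":{"type":"array"}},"gripper":{"type":"number"}},"required":["motion"]}

```bash
mkdir -p pics; python3 - <<'E'
from rig import *
import cv2
for n in ("side","top"):
    im=capture(n); cv2.imwrite(f"pics/{n}0.png",im[:,:,::-1]); print(n,camera_info(n))
s=read_state(); print(s)
E
ls
```

```text
side {'fovy': 55.284856028846185, 'cx': 315.58052323815417, 'cy': 240.12246247229407, 'xyz': array([-0.05088501, -0.94373425,  0.8479272 ]), 'orientation': array([[ 0.87011655, -0.28524193,  0.40191322],
       [-0.49282432, -0.49591995,  0.71497384],
       [-0.00462373, -0.82018318, -0.57208232]])}
top {'fovy': 48.44404049546506, 'cx': 315.56515425866445, 'cy': 244.16250953513588, 'xyz': array([ 0.31954429, -0.02089962,  1.38521164]), 'orientation': array([[ 2.25051015e-03, -9.91892455e-01,  1.27060195e-01],
       [-9.99871045e-01, -2.11646266e-04,  1.60576615e-02],
       [-1.59005815e-02, -1.27079948e-01, -9.91765022e-01]])}
{'time_s': 0.1, 'joint_positions': array([ 6.59194238e+01,  3.02738240e+01,  8.21483369e+01, -7.57927786e-05,
        6.76882005e+01, -1.02280059e+01]), 'qvel': array([ 0.00139978, -0.08589678, -0.06838894, -0.00452012, -0.02276852,
       -0.06391148]), 'tau': array([-1.22859175e-03, -4.40987527e+01, -1.77149642e+01,  6.33844826e-02,
        5.33279590e-02, -3.45988974e-05]), 'position': array([0.1493517 , 0.60622772, 0.22167143]), 'tcp_rot': array([[-9.70914997e-01,  2.39423165e-01, -7.84799994e-04],
       [ 2.39424209e-01,  9.70913464e-01, -1.75903860e-03],
       [ 3.40818292e-04, -1.89577707e-03, -9.99998145e-01]]), 'force': array([-0.15463743,  0.35415008, -0.24375541]), 'moment': array([-0.0223161 , -0.01549745, -0.01643766]), 'grasp_force': 0.0, 'opening': 0.9996899172368249}
pics
```

View pics/side0.png

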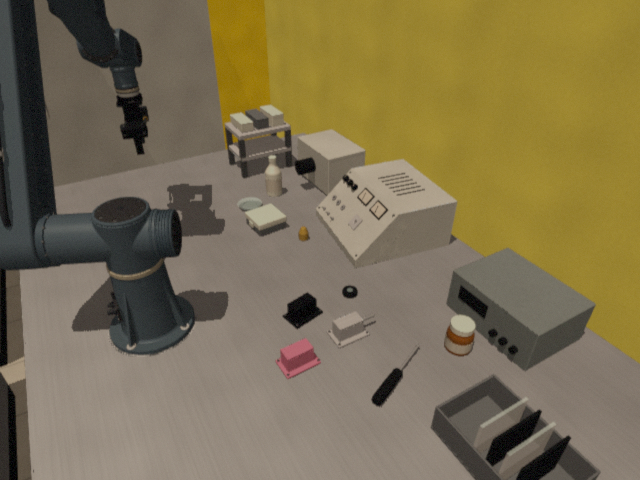

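View pics/top0.png

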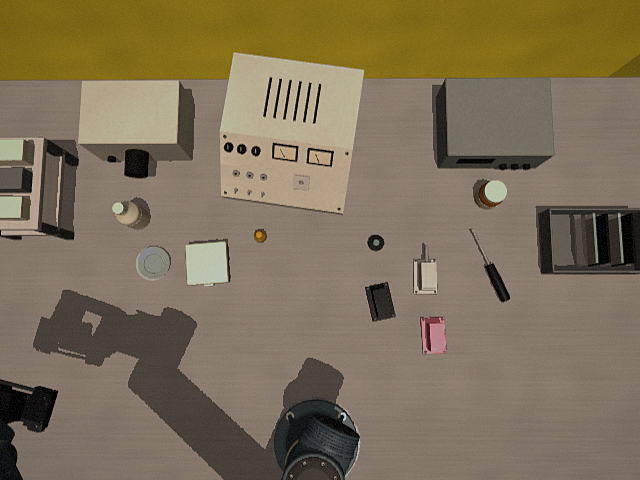

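Top view: aluminium sleeve (425,275) with its shank pointing up the picture (424,250), console collar (301,183). Candidates for the sleeve are black (380,300), pink (433,335) and aluminium (425,275). By the description I choose the aluminium one, seen at (349,327) in the side view with its shank near (369,321). Next a close crop.

```bash
cat > h.py <<'E'
import numpy as np, cv2
from rig import *
def cam(n):
    c=camera_info(n); return c, 240/np.tan(np.radians(c['fovy']/2)), np.array(c['orientation']), np.array(c['xyz'])
def ray(n,p):
    c,f,R,o=cam(n); d=R@np.array([(p[0]-c['cx'])/f,(p[1]-c['cy'])/f,1]); return o,d/np.linalg.norm(d)
def plane(n,p,z):
    o,d=ray(n,p); return o+d*(z-o[2])/d[2]
def tri(pt,ps):
    A=np.zeros((3,3));b=np.zeros(3);L=[]
    for n,p in (("top",pt),("side",ps)):
        o,d=ray(n,p);M=np.eye(3)-np.outer(d,d);A+=M;b+=M@o;L.append((o,d))
    x=np.linalg.solve(A,b)
    return x,[np.linalg.norm(np.cross(x-o,d)) for o,d in L]
def proj(n,X):
    c,f,R,o=cam(n); q=R.T@(np.asarray(X)-o); return np.array([c['cx'],c['cy']])+f*q[:2]/q[2]
def crop(im,u,v,w,h,s):
    return cv2.resize(im[v:v+h,u:u+w],None,fx=s,fy=s,interpolation=cv2.INTER_CUBIC)
E
python3 - <<'E'
from h import *
t=cv2.imread("pics/top0.png");s=cv2.imread("pics/side0.png")
a=np.hstack([crop(t,400,235,50,37*2,8)[:300*2],crop(s,320,305,64,74,6.25)[:600] if 0 else cv2.resize(s[300:374,322:386],(400,592))])
# keep aspect: redo side with 8x on 50 wide
a=np.hstack([crop(t,400,235,50,74,8),crop(s,328,290,50,74,8)])
cv2.imwrite("pics/c1.png",a)
b=np.hstack([crop(t,215,140,80,120,5) if 0 else crop(t,270,160,80,60,5),crop(s,315,190,80,60,5)])
b=np.vstack([b,np.hstack([crop(t,215,165,80,60,5),crop(s,345,190,80,60,5)])])
cv2.imwrite("pics/c2.png",b)
E
```

```text
(no output)
```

View pics/c1.png

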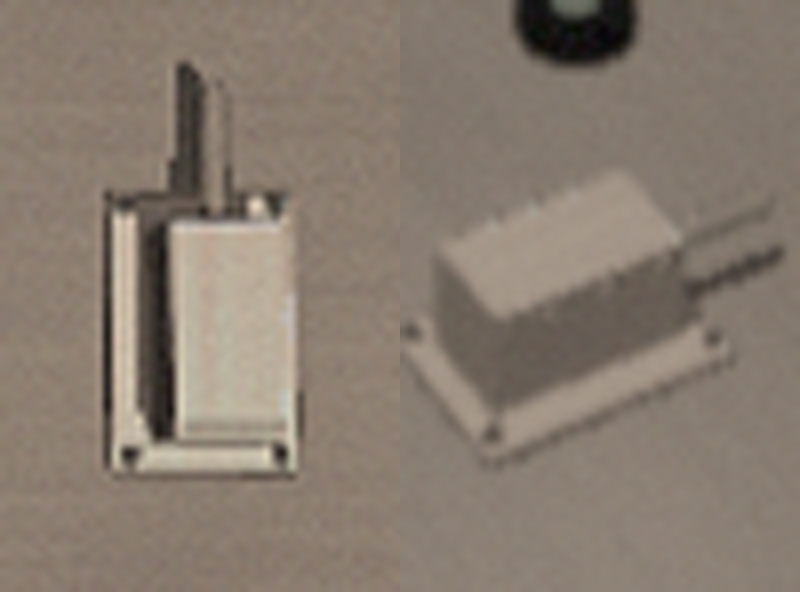

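View pics/c2.png

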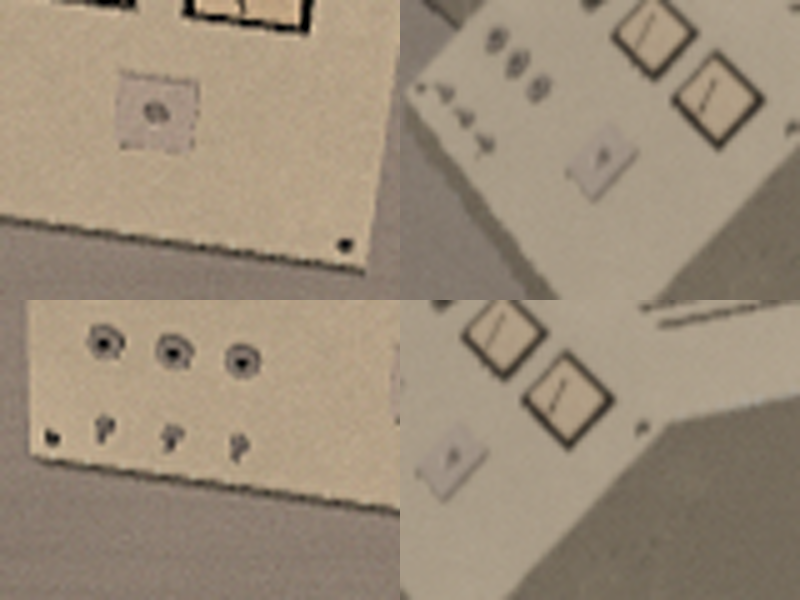

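Crops: the left half shows the aluminium sleeve with the bare shank, tip at top (426.8,244.6) and side (374.1,314.9), so the choice is confirmed. In the second crop the collar with its hole is at top (301.1,182.1) and side (355.1,220.9); the three jacks are the dummies on the left.

```bash
python3 - <<'E'
from h import *
np.set_printoptions(precision=4,suppress=True)
T=lambda u,v,u0,v0,s:(u0+(u+.5)/s-.5,v0+(v+.5)/s-.5)
t8=lambda u,v:T(u,v,400,235,8); s8=lambda u,v:T(u-400,v,328,290,8)
t5=lambda u,v:T(u,v,270,160,5); s5=lambda u,v:T(u-400,v,315,190,5)
t5b=lambda u,v:T(u,v-300,215,165,5)
print("tip",tri(t8(218,80),s8(772,203)), plane("top",t8(218,80),.031))
print("mouth sh",tri(t8(215,213),s8(685,245)), plane("top",t8(217,213),.031))
print("roof corners top@.0505",[plane("top",t8(*p),.0505)[:2] for p in((170,222),(296,222),(296,438),(178,440))])
print("roof corners side@.0505",[plane("side",s8(*p),.0505)[:2] for p in((620,170),(682,245),(505,318),(437,250))])
print("foot top@.008",[plane("top",t8(*p),.008)[:2] for p in((107,193),(292,193),(297,473),(109,473))])
print("foot side@.008",[plane("side",s8(*p),.008)[:2] for p in((732,350),(490,462))])
print("sock",tri(t5(157,112),s5(602,156)))
tc=[(120,72),(198,78),(195,153),(120,148)]; sc=[(625,122),(638,155),(595,200),(568,172)]
print("collar right/bottom",tri(t5(195,153),s5(595,200)),tri(t5(198,78),s5(638,155)),tri(t5(120,148),s5(568,172)))
print("collar centre top@.086",plane("top",t5(*np.mean(tc,0)),.086))
a=plane("top",t5b(33,457),.03);b=plane("top",t5(365,270),.03);print("front edge",a,b,np.linalg.norm(a-b))
for z in (.025,.03): print(plane("top",(236.5,0),z)[:0])
print("jacks",[plane("top",t5b(*p),.09) for p in((104,342),(174,352),(242,360))])
print([(n,p,plane("top",p,z)[:2]) for n,p,z in (("puck",(376,242),.014),("driver tip",(472,231),.01),("carrier",(207,263),.048),("obj",(260,235),.044))])
E
```

```text
tip (array([ 0.491 , -0.2824,  0.0292]), [np.float64(0.0014648157269678218), np.float64(0.0014648157269676844)]) [ 0.4921 -0.2828  0.031 ]
mouth sh (array([ 0.4523, -0.2826,  0.0291]), [np.float64(0.0029795155369563443), np.float64(0.0029795155369562068)]) [ 0.4495 -0.2814  0.031 ]
roof corners top@.0505 [array([ 0.4448, -0.263 ]), array([ 0.4448, -0.3022]), array([ 0.3774, -0.3005]), array([ 0.3767, -0.2639])]
roof corners side@.0505 [array([ 0.4429, -0.2638]), array([ 0.4412, -0.3004]), array([ 0.3784, -0.2994]), array([ 0.3755, -0.2652])]
foot top@.008 [array([ 0.4582, -0.2506]), array([ 0.4582, -0.3102]), array([ 0.3681, -0.3094]), array([ 0.368 , -0.2493])]
foot side@.008 [array([ 0.4551, -0.3115]), array([ 0.366 , -0.3128])]
sock (array([0.6413, 0.0371, 0.087 ]), [np.float64(0.0007538372811795696), np.float64(0.0007538372811793716)])
collar right/bottom (array([0.6244, 0.0185, 0.0707]), [np.float64(0.0005278371707771675), np.float64(0.000527837170777086)]) (array([0.6555, 0.0171, 0.0946]), [np.float64(0.0020264759095486337), np.float64(0.0020264759095486636)]) (array([0.6282, 0.0561, 0.0687]), [np.float64(0.00024289847593479935), np.float64(0.0002428984759345315)])
collar centre top@.086 [0.6419 0.0362 0.086 ]
front edge [0.6193 0.2466 0.03  ] [ 0.5726 -0.0685  0.03  ] 0.31853087777207084
[]
[]
jacks [array([0.6646, 0.2007, 0.09  ]), array([0.6594, 0.1655, 0.09  ]), array([0.6552, 0.1315, 0.09  ])]
[('puck', (376, 242), array([ 0.5009, -0.1551])), ('driver tip', (472, 231), array([ 0.5303, -0.4046])), ('carrier', (207, 263), array([0.4429, 0.2747])), ('obj', (260, 235), array([0.5149, 0.1423]))]
```

{"api": "drive_tool", "payload": {"motion": [[[0,0,0],[0,0,-0.12]],[[0,0,0],[0,0,-0.12]],[[-50,0,0],[0,0,0]],[[-50,0,0],[0,0,0]],[[-50,-30,0],[0,0,0]]], "gripper": 1}}

```text
time_s: 0.6
position: [0.2948, 0.5829, 0.2222]
tcp_rot: [[-1.0, -0.0, 0.002], [-0.0, 1.0, 0.003], [-0.002, 0.003, -1.0]]
force: [1.2, 0.3, -0.2]
opening: 1.002
grasp_force: 0.0
```

{"api": "drive_tool", "payload": {"motion": [[[-35,-35,0],[0,0,0]],[[-30,-40,0],[0,0,0]],[[-30,-40,0],[0,0,0]],[[-30,-40,0],[0,0,0]],[[-30,-40,0],[0,0,0]]]}}

```text
time_s: 1.1
position: [0.4478, 0.3837, 0.2221]
tcp_rot: [[-1.0, 0.002, -0.001], [0.002, 1.0, -0.0], [0.001, -0.0, -1.0]]
force: [-0.7, 0.6, -1.0]
opening: 1.002
grasp_force: 0.0
```

{"api": "drive_tool", "payload": {"motion": [[[0,-50,0],[0,0,0]],[[0,-50,0],[0,0,0]],[[0,-50,0],[0,0,0]],[[0,-50,0],[0,0,0]],[[0,-50,0],[0,0,0]]]}}

```text
time_s: 1.6
position: [0.4461, 0.1337, 0.2224]
tcp_rot: [[-1.0, 0.001, -0.0], [0.001, 1.0, -0.0], [0.0, -0.0, -1.0]]
force: [1.4, 1.2, -0.8]
opening: 0.998
grasp_force: 0.0
```

{"api": "drive_tool", "payload": {"motion": [[[0,-50,0],[0,0,0]],[[0,-50,0],[0,0,0]],[[0,-50,0],[0,0,0]],[[0,-50,0],[0,0,0]],[[0,0,0],[0,0,0]]]}}

```text
time_s: 2.1
position: [0.4474, -0.0706, 0.2227]
tcp_rot: [[-1.0, 0.01, 0.002], [0.01, 1.0, -0.003], [-0.002, -0.003, -1.0]]
force: [-0.1, -0.5, -1.5]
opening: 0.997
grasp_force: 0.0
```

{"api": "drive_tool", "payload": {"motion": [[[-10,-50,0],[0,0,0]],[[-10,-50,20],[0,0,0]],[[-4,-50,30],[0,0,0]],[[0,-50,30],[0,0,0]],[[0,-12,30],[0,0,0]]]}}

```text
time_s: 2.6
position: [0.47, -0.2612, 0.1223]
tcp_rot: [[-1.0, 0.004, 0.004], [0.004, 1.0, -0.004], [-0.004, -0.004, -1.0]]
force: [0.7, 0.1, 0.2]
opening: 0.998
grasp_force: 0.0
```

{"api": "drive_tool", "payload": {"motion": [[[0,0,10],[0,0,0]],[[0,0,10],[0,0,0]],[[0,0,0],[0,0,0]],[[0,0,0],[0,0,0]],[[0,0,0],[0,0,0]]], "gripper": 0.6}}

```text
time_s: 3.1
position: [0.4691, -0.2562, 0.1042]
tcp_rot: [[-1.0, 0.0, 0.002], [0.0, 1.0, -0.001], [-0.002, -0.001, -1.0]]
force: [-0.0, 0.8, -0.4]
opening: 0.649
grasp_force: 0.0
```

```bash
python3 - <<'E'
from h import *
t=capture("top")[:,:,::-1];s=capture("side")[:,:,::-1]
cv2.imwrite("pics/c3.png",np.hstack([crop(t,375,215,80,100,5),crop(s,320,260,80,100,5)]))
S=read_state();print(S['position'],S['tcp_rot'],S['joint_positions'],S['opening'])
E
```

```text
[ 0.46897269 -0.25660405  0.10405653] [[-9.99998305e-01  8.25477790e-04  1.64606841e-03]
 [ 8.23179766e-04  9.99998686e-01 -1.39625740e-03]
 [-1.64721882e-03 -1.39490002e-03 -9.99997670e-01]] [-4.06702176e+01  3.33222611e+01  1.01201714e+02  1.10541522e-03
  4.53523549e+01 -1.30623763e+02] 0.6177716638370758
```

View pics/c3.png

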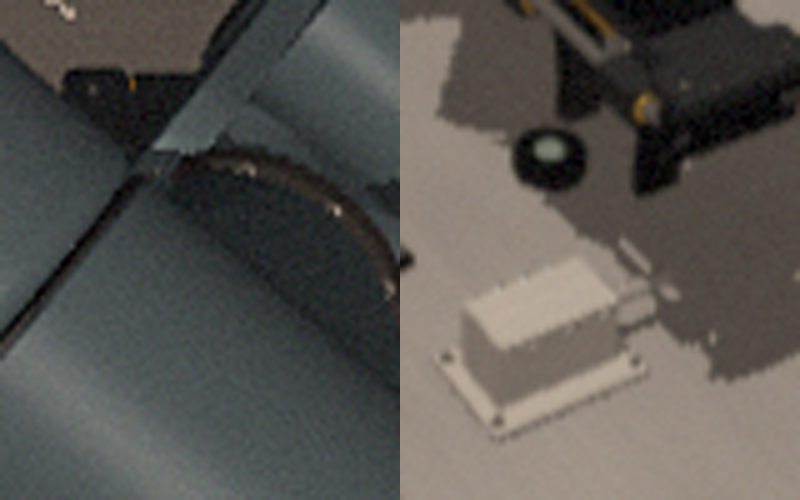

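Only the side half is useful, as the arm hides the top view. It shows the gripper still to the left of and above the shank (about (640,300) in the crop), so I need 26 mm more in -y.

{"api": "drive_tool", "payload": {"motion": [[[-2,-26,0],[0,0,0]],[[-1,0,30],[0,0,0]],[[0,0,25],[0,0,0]],[[0,0,0],[0,0,0]],[[0,0,0],[0,0,0]]]}}

```text
time_s: 3.7
position: [0.4713, -0.2827, 0.0483]
tcp_rot: [[-1.0, 0.002, -0.0], [0.002, 1.0, 0.0], [0.0, 0.0, -1.0]]
force: [-0.1, 0.5, 0.8]
opening: 0.6
grasp_force: 0.0
```

{"api": "drive_tool", "payload": {"motion": [[[0,0,10],[0,0,0]],[[0,0,10],[0,0,0]],[[0,0,8],[0,0,0]],[[0,0,0],[0,0,0]],[[0,0,0],[0,0,0]]]}}

```text
time_s: 4.2
position: [0.4711, -0.2827, 0.0196]
tcp_rot: [[-1.0, 0.002, -0.001], [0.002, 1.0, 0.0], [0.001, 0.0, -1.0]]
force: [0.8, -0.0, 0.2]
opening: 0.602
grasp_force: 0.0
```

```bash
python3 - <<'E'
from h import *
s=capture("side")[:,:,::-1]
cv2.imwrite("pics/c4.png",crop(s,330,280,70,60,8))
S=read_state();print(S['position'],S['tcp_rot'],S['joint_positions'],S['opening'],S['force'])
E
```

```text
[ 0.47132138 -0.2828651   0.0199049 ] [[-9.99998454e-01  1.75820360e-03  3.93984153e-05]
 [ 1.75820135e-03  9.99998453e-01 -5.68907916e-05]
 [-3.94983799e-05 -5.68214333e-05 -9.99999998e-01]] [-4.26197328e+01  4.24534776e+01  1.01020002e+02 -1.46200224e-03
  3.65226522e+01 -1.32517820e+02] 0.5965918231901998 [-0.53092445  0.72738344  0.17446272]
```

View pics/c4.png

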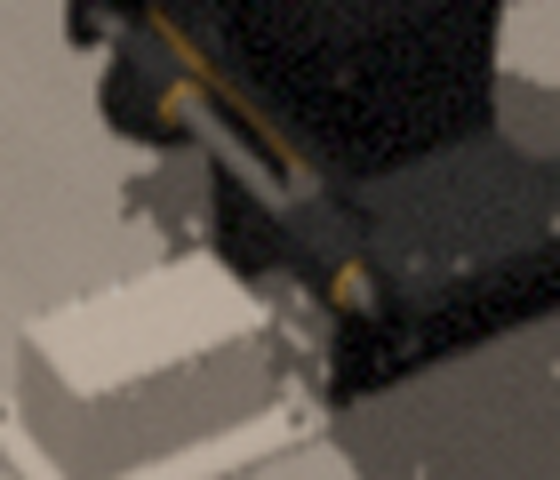

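Side crop: the fingers straddle the shank at (295,300), clear of the sleeve. I close now.

{"api": "drive_tool", "payload": {"motion": [[[0,0,-2.5],[0,0,0]],[[0,0,0],[0,0,0]],[[0,0,0],[0,0,0]],[[0,0,0],[0,0,0]],[[0,0,0],[0,0,0]]], "gripper": 0}}

```text
time_s: 4.75
position: [0.4713, -0.2828, 0.0225]
tcp_rot: [[-1.0, 0.002, 0.0], [0.002, 1.0, -0.0], [-0.0, -0.0, -1.0]]
force: [-0.1, -0.4, 1.1]
opening: 0.232
grasp_force: 0.0
```

{"api": "drive_tool", "payload": {"motion": [[[0,0,0],[0,0,0]],[[0,0,0],[0,0,0]],[[0,0,0],[0,0,0]],[[-2,0,0],[0,0,0]],[[-4,0,0],[0,0,0]]]}}

```text
time_s: 5.25
position: [0.477, -0.2827, 0.0224]
tcp_rot: [[-1.0, 0.002, -0.001], [0.002, 1.0, 0.0], [0.001, 0.0, -1.0]]
force: [-0.4, 0.2, 0.9]
opening: 0.091
grasp_force: 29.9
```

{"api": "drive_tool", "payload": {"motion": [[[-10,0,0],[0,0,0]],[[-12,0,0],[0,0,0]],[[-14,0,0],[0,0,0]],[[-14,0,0],[0,0,0]],[[-14,0,0],[0,0,0]]]}}

```text
time_s: 5.75
position: [0.5432, -0.283, 0.0224]
tcp_rot: [[-1.0, 0.001, 0.001], [0.001, 1.0, -0.001], [-0.001, -0.001, -1.0]]
force: [0.0, -0.6, -1.1]
opening: 0.089
grasp_force: 29.9
```

{"api": "drive_tool", "payload": {"motion": [[[-15,0,0],[0,0,0]],[[-20,0,0],[0,0,0]],[[-25,0,0],[0,0,0]],[[-25,0,0],[0,0,0]],[[-15,0,0],[0,0,0]]]}}

```text
time_s: 6.25
position: [0.6448, -0.283, 0.0226]
tcp_rot: [[-1.0, 0.001, 0.003], [0.001, 1.0, -0.001], [-0.003, -0.001, -1.0]]
force: [-0.1, -0.5, -1.8]
opening: 0.09
grasp_force: 29.9
```

```bash
python3 - <<'E'
from h import *
s=capture("side")[:,:,::-1];t=capture("top")[:,:,::-1]
print(proj("side",(.6,-.28,.03)),proj("top",(.6,-.28,.03)))
cv2.imwrite("pics/c5.png",np.hstack([crop(s,350,240,80,100,5),crop(t,380,180,80,100,5)]))
S=read_state();print(S['position'],S['opening'],S['force'],S['grasp_force'])
E
```

```text
[408.07124843 299.50546882] [424.64224917 203.0882274 ]
[ 0.64481338 -0.28303925  0.02252634] 0.08814850957884847 [-0.20705147  0.01455905 -0.32534194] 29.93974070996046
```

View pics/c5.png

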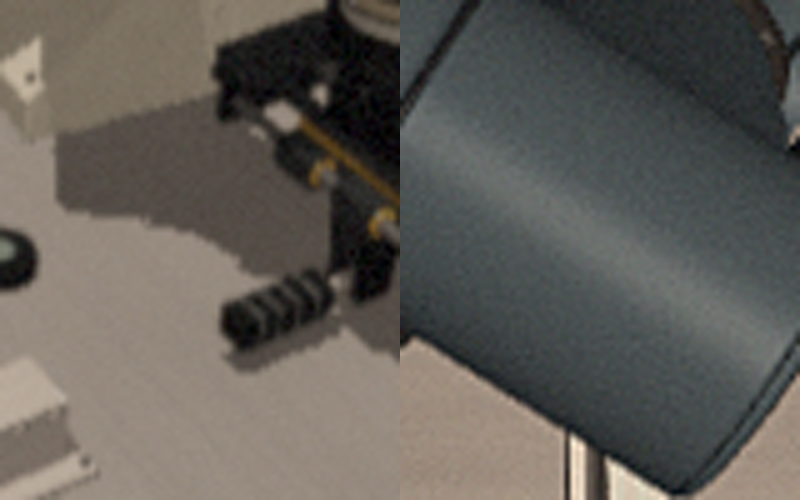

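Side crop: the pin is out, ringed black handle at (275,305), level, with the bench free around it. Now I lower it.

{"api": "drive_tool", "payload": {"motion": [[[0,0,8],[0,0,0]],[[0,0,8],[0,0,0]],[[0,0,2],[0,0,0]],[[0,0,0],[0,0,0]],[[0,0,0],[0,0,0]]]}}

```text
time_s: 6.85
position: [0.6408, -0.2833, 0.0043]
tcp_rot: [[-1.0, 0.002, -0.0], [0.002, 1.0, 0.0], [0.0, 0.0, -1.0]]
force: [0.1, 0.8, -0.8]
opening: 0.087
grasp_force: 29.9
```

{"api": "drive_tool", "payload": {"motion": [[[0,0,1],[0,0,0]],[[0,0,0.8],[0,0,0]],[[0,0,0.5],[0,0,0]],[[0,0,0],[0,0,0]],[[0,0,0],[0,0,0]]]}}

```text
time_s: 7.35
position: [0.6413, -0.2831, 0.0022]
tcp_rot: [[-1.0, 0.002, 0.0], [0.002, 1.0, -0.0], [-0.0, -0.0, -1.0]]
force: [-0.5, 0.4, -0.8]
opening: 0.09
grasp_force: 29.9
```

{"api": "drive_tool", "payload": {"motion": [[[0,0,0.6],[0,0,0]],[[0,0,0],[0,0,0]],[[0,0,0],[0,0,0]],[[0,0,0],[0,0,0]],[[0,0,0],[0,0,0]]], "gripper": 0.6}}

```text
time_s: 7.85
position: [0.6413, -0.2831, 0.0015]
tcp_rot: [[-1.0, 0.002, 0.0], [0.002, 1.0, -0.0], [-0.0, -0.0, -1.0]]
force: [0.1, -0.4, 0.2]
opening: 0.46
grasp_force: 0.0
```

{"api": "drive_tool", "payload": {"motion": [[[0,0,-10],[0,0,0]],[[0,0,-30],[0,0,0]],[[20,0,-40],[0,0,0]],[[20,0,-40],[0,0,0]],[[20,0,0],[0,0,0]]]}}

```text
time_s: 8.35
position: [0.5846, -0.2856, 0.1287]
tcp_rot: [[-1.0, 0.001, 0.011], [0.001, 1.0, -0.008], [-0.011, -0.008, -1.0]]
force: [1.1, -0.3, 0.4]
opening: 0.601
grasp_force: 0.0
```

```bash
python3 - <<'E'
from h import *
s=capture("side")[:,:,::-1]
cv2.imwrite("pics/c6.png",crop(s,370,260,80,60,10))
S=read_state();print(S['position'],S['tcp_rot'],S['joint_positions'],S['opening'],S['force'])
E
```

```text
[ 0.57914856 -0.28379717  0.12576765] [[-0.99999627  0.00206522  0.00178555]
 [ 0.00205996  0.99999355 -0.00294241]
 [-0.00179162 -0.00293872 -0.99999408]] [-3.59796977e+01  3.81931193e+01  8.39690861e+01 -9.03371544e-02
  5.76559939e+01 -1.25813310e+02] 0.5928910398145598 [-2.96216178  0.98206935 -0.8549605 ]
```

View pics/c6.png

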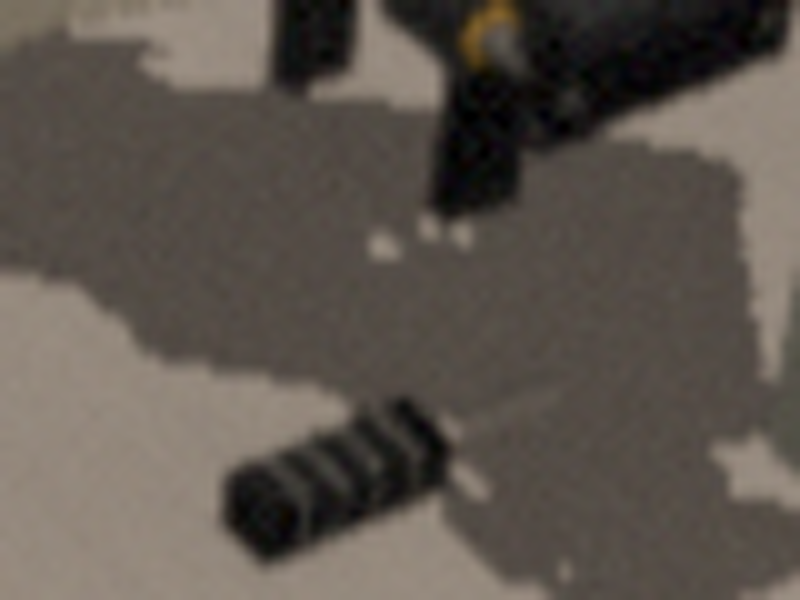

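Side crop: the pin lies on the bench with its handle centre near (335,480) in the crop and its shank to the right, the fingers clear above. I check the position and tilt the tool 30 degrees so the body stays clear of the slope during insertion.

```bash
python3 - <<'E'
from h import *
T=lambda u,v:(370+(u+.5)/10-.5,260+(v+.5)/10-.5)
print("near-bottom back corner z0",plane("side",T(265,562),0),"left-back top z20",plane("side",T(225,480),.02),"back bottom-left",plane("side",T(228,510),.01))
print("shoulder bottom near z0",plane("side",T(450,492),0),"shoulder top far z20",plane("side",T(402,398),.02), "shank tip z10",plane("side",T(565,380),.01))
for z,X in (("tip",(.659,-.283,.01)),("sh",(.614,-.283,.01)),("back",(.554,-.283,.01))):
    p=proj("side",X); print(z,(p-[370,260]+.5)*10)
E
```

```text
near-bottom back corner z0 [ 0.55685639 -0.28935314  0.        ] left-back top z20 [ 0.55214006 -0.27550056  0.02      ] back bottom-left [ 0.55317634 -0.27690729  0.01      ]
shoulder bottom near z0 [ 6.15744382e-01 -2.92759276e-01  1.11022302e-16] shoulder top far z20 [ 0.61221577 -0.27362274  0.02      ] shank tip z10 [ 0.66301378 -0.28177641  0.01      ]
tip [557.01844451 388.14377927]
sh [426.08866518 445.03087365]
back [245.35005052 523.55918619]
```

{"api": "drive_tool", "payload": {"motion": [[[0,0,0],[0,-0.13,0]],[[0,0,0],[0,-0.13,0]],[[0,0,0],[0,-0.13,0]],[[0,0,0],[0,-0.13,0]],[[0,0,0],[0,0,0]]]}}

```text
time_s: 8.9
position: [0.593, -0.2793, 0.1324]
tcp_rot: [[-0.892, 0.016, 0.452], [0.016, 1.0, -0.003], [-0.452, 0.005, -0.892]]
force: [-0.2, 0.1, -0.1]
opening: 0.603
grasp_force: 0.0
```

{"api": "drive_tool", "payload": {"motion": [[[0,0,0],[0,0,0]],[[0,0,0],[0,0,0]]]}}

```text
time_s: 9.1
position: [0.5952, -0.2803, 0.133]
tcp_rot: [[-0.891, 0.009, 0.453], [0.007, 1.0, -0.004], [-0.453, -0.001, -0.891]]
force: [0.4, -0.1, -0.4]
opening: 0.596
grasp_force: 0.0
```

{"api": "drive_tool", "payload": {"motion": [[[12,-1,20],[0,0,0]],[[12,-1,20],[0,0,0]],[[12,-1,20],[0,0,0]],[[12,0,20],[0,0,0]],[[0,0,0],[0,0,0]]]}}

```text
time_s: 9.6
position: [0.6057, -0.2797, 0.0542]
tcp_rot: [[-0.914, 0.028, 0.404], [0.026, 1.0, -0.011], [-0.404, 0.0, -0.915]]
force: [-0.4, 0.5, -0.1]
opening: 0.598
grasp_force: 0.0
```

{"api": "drive_tool", "payload": {"motion": [[[0,0,0],[0,0,0]],[[0,0,0],[0,0,0]]]}}

```text
time_s: 9.8
position: [0.6061, -0.2812, 0.0576]
tcp_rot: [[-0.912, 0.031, 0.408], [0.027, 1.0, -0.015], [-0.408, -0.002, -0.913]]
force: [-0.4, 0.3, 0.4]
opening: 0.6
grasp_force: 0.0
```

```bash
python3 - <<'E'
from h import *
S=read_state();print(S['position'],S['joint_positions'])
E
```

```text
[ 0.60612539 -0.28122515  0.0576114 ] [ -41.41441144   41.55446735  100.01252241   38.95386348   24.30680823
 -163.53218572]
```

j6 is at its limit (-163.5). I lift a little and take the half-turn equivalent of the same grasp.

{"api": "drive_tool", "payload": {"motion": [[[0,0,-40],[0,0,0.149]],[[0,0,0],[0,0,0.149]],[[0,0,0],[0,0,0.149]],[[0,0,0],[0,0,0.149]],[[0,0,0],[0,0,0.149]]]}}

```text
time_s: 10.3
position: [0.5895, -0.2809, 0.0949]
tcp_rot: [[-0.645, 0.646, 0.409], [0.702, 0.712, -0.016], [-0.301, 0.277, -0.913]]
force: [0.7, 0.8, -0.1]
opening: 0.6
grasp_force: 0.0
```

{"api": "drive_tool", "payload": {"motion": [[[0,0,0],[0,0,0.149]],[[0,0,0],[0,0,0.149]],[[0,0,0],[0,0,0.149]],[[0,0,0],[0,0,0.149]],[[0,0,0],[0,0,0.149]]]}}

```text
time_s: 10.8
position: [0.5895, -0.2808, 0.0947]
tcp_rot: [[-0.037, 0.912, 0.408], [0.999, 0.047, -0.015], [-0.033, 0.407, -0.913]]
force: [-0.7, -0.4, -0.0]
opening: 0.598
grasp_force: 0.0
```

{"api": "drive_tool", "payload": {"motion": [[[0,0,0],[0,0,0.149]],[[0,0,0],[0,0,0.149]],[[0,0,0],[0,0,0.149]],[[0,0,0],[0,0,0.149]],[[0,0,0],[0,0,0.149]]]}}

```text
time_s: 11.3
position: [0.5895, -0.2808, 0.0947]
tcp_rot: [[0.591, 0.695, 0.408], [0.766, -0.643, -0.015], [0.252, 0.322, -0.913]]
force: [0.5, -0.2, 0.3]
opening: 0.601
grasp_force: 0.0
```

{"api": "drive_tool", "payload": {"motion": [[[0,0,0],[0,0,0.149]],[[0,0,0],[0,0,0.149]],[[0,0,0],[0,0,0.149]],[[0,0,0],[0,0,0.149]],[[0,0,0],[0,0,0.149]]]}}

```text
time_s: 11.8
position: [0.5895, -0.2809, 0.0947]
tcp_rot: [[0.906, 0.11, 0.408], [0.128, -0.992, -0.015], [0.403, 0.066, -0.913]]
force: [-0.2, -0.1, 0.2]
opening: 0.601
grasp_force: 0.0
```

{"api": "drive_tool", "payload": {"motion": [[[0,0,0],[0,0,0.14]],[[0,0,0],[0,0,0]],[[0,0,0],[0,0,0]]]}}

```text
time_s: 12.1
position: [0.5894, -0.2807, 0.0942]
tcp_rot: [[0.913, -0.009, 0.408], [-0.004, -1.0, -0.015], [0.408, 0.012, -0.913]]
force: [0.4, 0.1, 0.7]
opening: 0.597
grasp_force: 0.0
```

```bash
python3 - <<'E'
from h import *
S=read_state();print(S['position'],S['joint_positions'],S['tcp_rot'])
E
```

```text
[ 0.58941192 -0.28068954  0.0942059 ] [-42.55849809  37.22984045 101.38177621  35.55139304  27.09446137
  17.91650055] [[ 0.91298502 -0.0093292   0.4078864 ]
 [-0.00351368 -0.99988125 -0.01500455]
 [ 0.40797795  0.01226575 -0.91290938]]
```

{"api": "drive_tool", "payload": {"motion": [[[0,0,0],[0.013,0.1,0]],[[-10,2,16],[0,0,0]],[[-10,0,16],[0,0,0]],[[-10,0,16],[0,0,0]],[[0,0,0],[0,0,0]]]}}

```text
time_s: 12.6
position: [0.5842, -0.2795, 0.0344]
tcp_rot: [[0.887, -0.003, 0.461], [-0.005, -1.0, 0.003], [0.461, -0.005, -0.888]]
force: [0.0, 0.0, -0.0]
opening: 0.602
grasp_force: 0.0
```

{"api": "drive_tool", "payload": {"motion": [[[0,0,0],[0,0,0]],[[0,0,0],[0,0,0]]]}}

```text
time_s: 12.8
position: [0.586, -0.2808, 0.0376]
tcp_rot: [[0.885, -0.004, 0.465], [-0.004, -1.0, -0.001], [0.465, -0.001, -0.885]]
force: [-0.7, -0.1, -0.2]
opening: 0.6
grasp_force: 0.0
```

{"api": "drive_tool", "payload": {"motion": [[[-5,2,9],[0,0,0]],[[-5,0,9],[0,0,0]],[[-3,0,6],[0,0,0]],[[0,0,0],[0,0,0]],[[0,0,0],[0,0,0]]]}}

```text
time_s: 13.3
position: [0.5855, -0.2826, 0.0101]
tcp_rot: [[0.886, -0.004, 0.464], [-0.005, -1.0, -0.0], [0.464, -0.002, -0.886]]
force: [-0.1, -0.2, 0.4]
opening: 0.603
grasp_force: 0.0
```

{"api": "drive_tool", "payload": {"motion": [[[0,0,0],[0,0,0]],[[0,0,0],[0,0,0]],[[0,0,0],[0,0,0]],[[0,0,0],[0,0,0]],[[0,0,0],[0,0,0]]], "gripper": 0}}

```text
time_s: 13.8
position: [0.585, -0.2822, 0.0092]
tcp_rot: [[0.886, -0.005, 0.463], [-0.006, -1.0, 0.0], [0.463, -0.003, -0.886]]
force: [-0.4, -1.2, 1.1]
opening: 0.23
grasp_force: 0.8
```

{"api": "drive_tool", "payload": {"motion": [[[0,0,0],[0,0,0]],[[0,0,0],[0,0,0]],[[0,0,0],[0,0,0]]]}}

```text
time_s: 14.1
position: [0.585, -0.2823, 0.0092]
tcp_rot: [[0.886, -0.005, 0.464], [-0.006, -1.0, 0.0], [0.464, -0.003, -0.886]]
force: [-0.8, 0.8, 1.2]
opening: 0.223
grasp_force: 30.0
```

{"api": "drive_tool", "payload": {"motion": [[[7,0,-13],[0,0,0]],[[14,0,-27],[0,0,0]],[[20,0,-40],[0,0,0]],[[20,0,-40],[0,0,0]],[[0,0,0],[0,0,0]]]}}

```text
time_s: 14.6
position: [0.5861, -0.2853, 0.1503]
tcp_rot: [[0.882, -0.005, 0.471], [-0.002, -1.0, -0.007], [0.471, 0.006, -0.882]]
force: [1.6, -0.2, 0.6]
opening: 0.225
grasp_force: 30.0
```

```bash
cat > plan.py <<'E'
from h import *
from scipy.spatial.transform import Rotation as Ro
import sys
np.set_printoptions(precision=4,suppress=True)
OFF=np.array([.0261,.0005,.0127]); PD=np.array([.886,-.005,.464]); PD/=np.linalg.norm(PD)
M=np.array([.6413,.0368,.0865])
def target(gap,yaw=-8.2,m=M):
    a=np.radians(yaw); xc=np.array([np.cos(a),np.sin(a),0]); d=(xc-[0,0,1])/2**.5; yc=np.array([-np.sin(a),np.cos(a),0])
    # pin frame in tool: axis PD, lateral = tool -y orthogonalised
    l=np.array([0,-1.,0]); l-=PD*(l@PD); l/=np.linalg.norm(l)
    A=np.column_stack([PD,l,np.cross(PD,l)]); B=np.column_stack([d,yc,np.cross(d,yc)])
    R=B@A.T; return R, m-d*gap-R@OFF
def go(gap,**k):
    S=read_state(); R0,p0=np.array(S['tcp_rot']),np.array(S['position']); R,p=target(gap,**k)
    print("TCP",p0,"->",p,"shift tool mm",1e3*R0.T@(p-p0),"rotvec",Ro.from_matrix(R0.T@R).as_rotvec(),"shift in target axes",1e3*R.T@(p-p0))
    print("q",S['joint_positions'],"F",S['force'],"open",S['opening'])
    tip=p0+R0@(OFF+PD*.045); print("tip",tip,"pin dir",R0@PD)
if __name__=="__main__": go(float(sys.argv[1]))
E
python3 plan.py .085
```

```text
TCP [ 0.5861 -0.2853  0.1503] -> [0.561  0.049  0.1665] shift tool mm [ -15.051  -334.0731  -28.6634] rotvec [-0.0113 -0.7927  0.1451] shift in target axes [ -75.5628 -326.9776    5.3736]
q [-44.8192  31.8526 102.0831  39.2551  31.0857  13.965 ] F [ 1.6248 -0.1874  0.6279] open 0.2249995365656305
tip [ 0.6601 -0.2859  0.1517] pin dir [1.     0.0002 0.008 ]
```

{"api": "drive_tool", "payload": {"motion": [[[20,0,-40],[-0.002,-0.132,0.024]],[[0,0,0],[-0.002,-0.132,0.024]],[[0,0,0],[-0.002,-0.132,0.024]],[[0,0,0],[-0.002,-0.132,0.024]],[[0,0,0],[-0.002,-0.132,0.024]]]}}

```text
time_s: 15.1
position: [0.5868, -0.2778, 0.168]
tcp_rot: [[0.99, -0.095, -0.1], [-0.092, -0.995, 0.039], [-0.103, -0.029, -0.994]]
force: [1.2, -0.7, -1.0]
opening: 0.226
grasp_force: 30.0
```

{"api": "drive_tool", "payload": {"motion": [[[0,0,0],[-0.002,-0.132,0.024]],[[0,-40,0],[0,0,0]],[[0,-50,0],[0,0,0]],[[0,-50,0],[0,0,0]],[[0,-50,0],[0,0,0]]]}}

```text
time_s: 15.6
position: [0.6087, -0.0874, 0.1708]
tcp_rot: [[0.967, -0.118, -0.226], [-0.109, -0.993, 0.052], [-0.231, -0.026, -0.973]]
force: [0.7, -0.3, -1.2]
opening: 0.229
grasp_force: 30.0
```

{"api": "drive_tool", "payload": {"motion": [[[0,-50,0],[0,0,0]],[[0,-40,0],[0,0,0]],[[0,0,0],[0,0,0]],[[0,0,0],[0,0,0]]]}}

```text
time_s: 16.0
position: [0.6193, 0.001, 0.1735]
tcp_rot: [[0.967, -0.115, -0.226], [-0.106, -0.993, 0.05], [-0.23, -0.024, -0.973]]
force: [0.3, -1.5, -0.8]
opening: 0.227
grasp_force: 29.6
```

```bash
python3 plan.py .085
```

```text
TCP [0.6193 0.001  0.1735] -> [0.561  0.049  0.1665] shift tool mm [-59.8926 -40.8715  22.3475] rotvec [-0.0181 -0.0705  0.0379] shift in target axes [-59.7066 -39.0436  25.8407]
q [-10.458   38.6544  75.1889   0.451   79.5186  85.8334] F [ 0.2782 -1.4951 -0.7567] open 0.22719412176924217
tip [ 0.6755 -0.0046  0.1257] pin dir [ 0.7528 -0.0661 -0.655 ]
```

{"api": "drive_tool", "payload": {"motion": [[[-30,0,-16],[0,0,0]],[[-25,0,-12],[0,0,0]],[[-5,-40,0],[0,0,0]],[[0,0,50],[0,0,0]],[[0,0,0],[-0.018,-0.07,0.038]]]}}

```text
time_s: 16.5
position: [0.5502, 0.0475, 0.1626]
tcp_rot: [[0.937, -0.15, -0.315], [-0.144, -0.989, 0.043], [-0.318, 0.005, -0.948]]
force: [-1.8, 0.0, -1.9]
opening: 0.224
grasp_force: 29.6
```

{"api": "drive_tool", "payload": {"motion": [[[0,0,0],[0,0,0]],[[0,0,0],[0,0,0]]]}}

```text
time_s: 16.7
position: [0.5632, 0.0456, 0.1678]
tcp_rot: [[0.945, -0.15, -0.29], [-0.144, -0.989, 0.041], [-0.293, 0.003, -0.956]]
force: [1.0, 0.3, -0.5]
opening: 0.225
grasp_force: 29.6
```

```bash
python3 plan.py .085; python3 - <<'E'
from h import *
s=capture("side")[:,:,::-1]
print(proj("side",(.6413,.0368,.0865)))
cv2.imwrite("pics/c7.png",crop(s,310,180,80,60,10))
E
```

```text
TCP [0.5632 0.0456 0.1678] -> [0.561  0.049  0.1665] shift tool mm [-2.2057 -3.0131  2.0305] rotvec [-0.0018 -0.0054 -0.0038] shift in target axes [-2.1832 -3.0251  2.0369]
q [-6.8891 36.7468 81.424   0.3574 78.876  91.6557] F [ 1.0188  0.2829 -0.5344] open 0.22482439971993873
tip [0.6158 0.0372 0.1164] pin dir [ 0.7033 -0.1039 -0.7033]
[355.2795623  220.94943298]
```

View pics/c7.png

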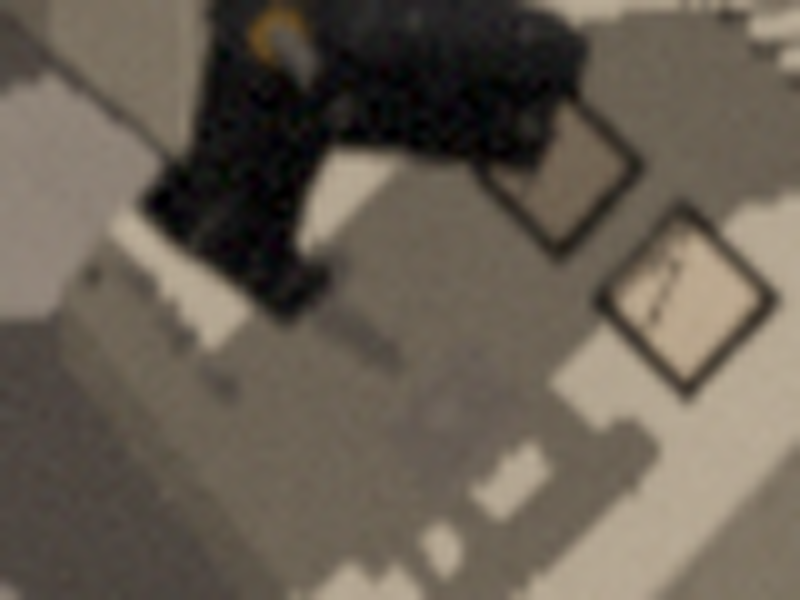

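Side crop: the shank points from (330,310) to its tip at about (398,360), in line with the collar near (455,412). I compare that with the prediction numerically.

```bash
python3 - <<'E'
from plan import *
S=read_state();R=np.array(S['tcp_rot']);p=np.array(S['position'])
for a in (.0,.045,.045+.04):
    print(a,(proj("side",p+R@(OFF+PD*a))-[310,180]+.5)*10, proj("top",p+R@(OFF+PD*a)))
print((proj("side",M)-[310,180]+.5)*10)
# top visibility of the tip
t=capture("top"); q=proj("top",p+R@(OFF+PD*.045)).astype(int); print(q, t[q[1]-8:q[1]+8,q[0]-6:q[0]+7].mean(2).astype(int))
s=capture("side").astype(float).mean(2); print(s[210:222,340:358].astype(int))
E
```

```text
0.0 [296.9546 281.1965] [297.5336 199.5592]
0.045 [391.3993 351.1242] [300.1886 189.5004]
0.08499999999999999 [472.265 410.998] [302.4301 181.0083]
[457.7956 414.4943]
[300 189] [[45 50 57 55 49 75 43 42 41 34 33 37 29]
 [50 51 47 46 51 51 43 40 41 41 30 29 30]
 [52 51 52 51 47 46 44 44 51 43 37 40 20]
 [46 49 53 45 49 42 49 42 44 39 38 34 31]
 [52 46 52 50 49 43 43 50 43 49 41 48 28]
 [56 52 52 48 52 49 51 53 42 42 42 44 44]
 [52 46 50 49 45 50 44 43 40 45 38 42 41]
 [51 50 48 50 40 50 47 41 43 44 47 40 43]
 [47 50 49 51 52 45 51 46 39 46 38 40 38]
 [54 51 49 48 46 46 46 42 50 35 37 34 39]
 [49 55 52 46 50 47 49 48 46 43 40 44 54]
 [49 53 56 50 47 45 46 51 45 41 38 30 59]
 [50 47 49 49 41 52 46 47 44 43 41 35 37]
 [45 53 44 49 49 47 46 41 35 40 42 34 30]
 [52 47 50 50 54 48 41 47 44 37 47 33 28]
 [50 57 49 48 46 46 50 46 47 41 40 30 31]]
[[ 45  62  75  82  79  88  94  94  98  96  96  95  97  96  95  99  97  95]
 [ 70  75  73  78  79  83  89  96  98  97  96  94  98  96  96  96  98  98]
 [ 94  87  78  76  80  76  78  89  95  95  96  99  96  97 101  95  97  97]
 [ 97  93  89  81  80  77  76  80  85  87  94  98  94  96  95  94  95  97]
 [ 93  99  96  93  87  82  74  78  74  83  94  94  97  99  95  98  94  95]
 [ 97  94  96  96  97  91  84  81  80  80  96  97  95  99  97  94  93  90]
 [ 98  95  97  96  97 100  97  88  80  85  97  97  98  97  97  95  92  95]
 [ 96  97  99  96  96  98  96  95  89  94  97  96  96  90  94  95  91  93]
 [ 97  93  94  98  97  97  95  97  95  96  93  99  92  91  90  92  91  94]
 [100  96  98  97  94  94  96  97  95  96  94  93  93  93  93  94  92  91]
 [ 98  95  96  99  98  96  97  93  99  97  95  96  91  97 100  96  89  88]
 [ 97  96  99  94  95  97  99  95  96  96  90  91  93 100 101  97  92  88]]
```

{"api": "drive_tool", "payload": {"motion": [[[-2,-3,1.5],[-0.002,-0.005,-0.004]],[[0,0,0],[0,0,0]],[[12,0,6.5],[0,0,0]],[[12,0,6.5],[0,0,0]],[[0,0,0],[0,0,0]]]}}

```text
time_s: 17.35
position: [0.5794, 0.0472, 0.1454]
tcp_rot: [[0.943, -0.145, -0.299], [-0.14, -0.989, 0.04], [-0.302, 0.004, -0.953]]
force: [0.1, -0.6, -1.4]
opening: 0.227
grasp_force: 29.6
```

{"api": "drive_tool", "payload": {"motion": [[[0,0,0],[0,0,0]],[[0,0,0],[0,0,0]]]}}

```text
time_s: 17.55
position: [0.5784, 0.0476, 0.1472]
tcp_rot: [[0.943, -0.145, -0.299], [-0.139, -0.989, 0.04], [-0.302, 0.004, -0.953]]
force: [0.1, -0.6, 0.0]
opening: 0.222
grasp_force: 29.6
```

```bash
python3 plan.py .055; python3 - <<'E'
from plan import *
S=read_state();R=np.array(S['tcp_rot']);p=np.array(S['position'])
for a in (.02,.045): print(a,proj("side",p+R@(OFF+PD*a)))
s=capture("side").astype(float).mean(2); print(s[208:228,342:364].astype(int))
E
```

```text
TCP [0.5784 0.0476 0.1472] -> [0.582  0.046  0.1453] shift tool mm [4.2074 1.0632 0.6306] rotvec [0.0011 0.0034 0.001 ] shift in target axes [4.2064 1.0595 0.6438]
q [-6.4937 39.4949 79.4763  0.3284 78.581  91.7566] F [ 0.1113 -0.6035  0.0207] open 0.2219320622234278
tip [0.6305 0.0395 0.0953] pin dir [ 0.6976 -0.1001 -0.7095]
0.02 [346.9621 215.2869]
0.045 [351.9882 219.0793]
[[ 23  51  79  95  97  97  96  96  98  97  95  94  97  96  98  98  94  95
   98  97  97  99]
 [ 19  49  78  94  98  96  94  96  94  99  97  96  98  97  96  95  98  99
   99  93  97  96]
 [ 14  29  57  80  96  99 100  97  96  93  97  97  95  97  95  97 100  94
   97 100  99  99]
 [ 12  16  39  49  79  94  96  97  96  95  95  99  99  93  99 100  97  95
   94  98 100 101]
 [ 30  16  20  28  60  95  96  98  98  98  96  98  99  93  97  97  99  99
   98  98  98  97]
 [ 26  15  22  38  66  90  96  95  97  98  97  97  95  95  97  98 101  99
   96  97  96  97]
 [ 14  17  28  60  74  88  93  93  96  96  96  99  95  94  95  97  98  97
   96  96  97  97]
 [ 20  33  56  75  77  79  82  90  95  99  99  98  97  92  92  93  94
[... 440 characters left out ...]
9  86  95  95  89  91  91  91
   91  93  92  96]
 [ 96  97  96  98  97  95  97  96  92  83  87  97 100  97  91  90  91  91
   97  95  95 104]
 [ 97  96  96  97  95  98  91  92  94  89  92  95  94  97  95  90  95  92
   94  96 103 133]
 [ 98  97  98  96  95  97  94  92  91  90  88  92  90  93  90  90  95  95
   98 105 130 156]
 [ 94  98  96  97  95 101  92  89  91  91  91  90  87  90  92  93  97  97
  103 132 158 164]
 [ 98 100  99  97  96  97  99  96  94  90  91  91  91  92  95  97  96 102
  131 157 164 165]
 [ 96  99  97  97  97  96  97  98  95  91  92  93  90  94  92 100  95 105
  152 161 164 162]
 [ 96  95  94  97  97  98  94  96 100  96  92  95  92  95  98  97  95 103
  139 160 159 144]]
```

{"api": "drive_tool", "payload": {"motion": [[[4.2,1,0.3],[0.001,0.003,0.001]],[[0,0,0],[0,0,0]],[[4.4,0,2.3],[0,0,0]],[[4.4,0,2.3],[0,0,0]],[[0,0,0],[0,0,0]]]}}

```text
time_s: 18.1
position: [0.5888, 0.0456, 0.1382]
tcp_rot: [[0.944, -0.146, -0.297], [-0.14, -0.989, 0.042], [-0.3, 0.002, -0.954]]
force: [-1.2, 2.0, -1.0]
opening: 0.225
grasp_force: 29.6
```

{"api": "drive_tool", "payload": {"motion": [[[0,0,0],[0,0,0]],[[0,0,0],[0,0,0]]]}}

```text
time_s: 18.3
position: [0.5889, 0.0453, 0.1386]
tcp_rot: [[0.944, -0.146, -0.296], [-0.14, -0.989, 0.041], [-0.299, 0.003, -0.954]]
force: [-0.5, 1.7, -1.0]
opening: 0.223
grasp_force: 29.7
```

```bash
python3 plan.py .040
```

```text
TCP [0.5889 0.0453 0.1386] -> [0.5925 0.0445 0.1347] shift tool mm [4.6357 0.2393 2.5965] rotvec [-0.0003  0.0004  0.0002] shift in target axes [4.6348 0.2376 2.5984]
q [-6.6232 40.7355 78.2613  0.362  78.3809 91.6732] F [-0.4894  1.6818 -0.9665] open 0.22326844336573498
tip [0.6412 0.0371 0.0868] pin dir [ 0.6997 -0.1005 -0.7074]
```

{"api": "drive_tool", "payload": {"motion": [[[2.2,0,1.2],[0,0,0]],[[2.2,0,1.2],[0,0,0]],[[2.2,0,1.2],[0,0,0]],[[0,0,0],[0,0,0]],[[0,0,0],[0,0,0]]]}}

```text
time_s: 18.8
position: [0.5945, 0.0443, 0.1332]
tcp_rot: [[0.944, -0.146, -0.295], [-0.14, -0.989, 0.04], [-0.298, 0.003, -0.955]]
force: [-1.4, 1.9, -1.1]
opening: 0.228
grasp_force: 29.8
```

```bash
python3 plan.py .035
```

```text
TCP [0.5945 0.0443 0.1332] -> [0.596  0.044  0.1312] shift tool mm [2.0265 0.0529 1.5146] rotvec [-0.0001 -0.0006  0.0001] shift in target axes [2.0275 0.0526 1.5133]
q [-6.6482 41.4685 77.5906  0.3429 78.2616 91.6622] F [-1.4123  1.9142 -1.074 ] open 0.22766097412223332
tip [0.6469 0.0361 0.0815] pin dir [ 0.7003 -0.1008 -0.7067]
```

{"api": "drive_tool", "payload": {"motion": [[[4.4,0,2.3],[0,0,0]],[[4.4,0,2.3],[0,0,0]],[[4.4,0,2.3],[0,0,0]],[[4.4,0,2.3],[0,0,0]],[[0,0,0],[0,0,0]]]}}

```text
time_s: 19.3
position: [0.609, 0.042, 0.1185]
tcp_rot: [[0.944, -0.146, -0.295], [-0.141, -0.989, 0.04], [-0.297, 0.003, -0.955]]
force: [-1.5, 3.2, -2.0]
opening: 0.226
grasp_force: 29.8
```

```bash
python3 plan.py .005
```

```text
TCP [0.609  0.042  0.1185] -> [0.617  0.041  0.1099] shift tool mm [10.263  -0.178   5.8068] rotvec [-0.0002 -0.0011 -0.0001] shift in target axes [10.2694 -0.1779  5.7956]
q [-6.6979 43.4696 75.741   0.3317 78.0834 91.626 ] F [-1.5179  3.2467 -2.0477] open 0.22623784998699623
tip [0.6613 0.0338 0.0669] pin dir [ 0.7006 -0.101  -0.7063]
```

{"api": "drive_tool", "payload": {"motion": [[[3.5,-0.4,1.9],[0,0,0]],[[3.5,0,1.9],[0,0,0]],[[3.5,0,1.9],[0,0,0]],[[0,0,0],[0,0,0]],[[0,0,0],[0,0,0]]]}}

```text
time_s: 19.8
position: [0.6173, 0.041, 0.1105]
tcp_rot: [[0.945, -0.146, -0.294], [-0.141, -0.989, 0.04], [-0.296, 0.004, -0.955]]
force: [0.6, 2.4, -3.8]
opening: 0.225
grasp_force: 29.8
```

{"api": "drive_tool", "payload": {"motion": [[[1.7,0,0.9],[0,0,0]],[[1.7,0,0.9],[0,0,0]],[[0,0,0],[0,0,0]],[[0,0,0],[0,0,0]]]}}

```text
time_s: 20.2
position: [0.6183, 0.0408, 0.1091]
tcp_rot: [[0.943, -0.146, -0.298], [-0.14, -0.989, 0.04], [-0.3, 0.004, -0.954]]
force: [-4.4, 2.2, 5.1]
opening: 0.226
grasp_force: 29.9
```

```bash
python3 plan.py .0
```

```text
TCP [0.6183 0.0408 0.1091] -> [0.6205 0.0405 0.1064] shift tool mm [2.9773 0.0458 1.9045] rotvec [0.0004 0.002  0.    ] shift in target axes [2.9736 0.0465 1.9104]
q [-6.6899 44.8445 74.3404  0.3034 78.285  91.6301] F [-4.3524  2.1798  5.074 ] open 0.2261526204348402
tip [0.6705 0.0327 0.0573] pin dir [ 0.6985 -0.1008 -0.7085]
```

{"api": "drive_tool", "payload": {"motion": [[[1.7,0,0.9],[0,0,0]],[[1.7,0,0.9],[0,0,0]],[[0,0,0],[0,0,0]],[[0,0,0],[0,0,0]]]}}

```text
time_s: 20.6
position: [0.6183, 0.0407, 0.109]
tcp_rot: [[0.942, -0.145, -0.304], [-0.14, -0.989, 0.04], [-0.306, 0.004, -0.952]]
force: [-10.8, 2.2, 17.3]
opening: 0.223
grasp_force: 29.9
```

{"api": "drive_tool", "payload": {"motion": [[[1.7,0,0.9],[0,0,0]],[[1.7,0,0.9],[0,0,0]],[[0,0,0],[0,0,0]],[[0,0,0],[0,0,0]]]}}

```text
time_s: 21.0
position: [0.6185, 0.0406, 0.1087]
tcp_rot: [[0.94, -0.145, -0.31], [-0.139, -0.989, 0.04], [-0.312, 0.005, -0.95]]
force: [-15.6, 2.8, 28.3]
opening: 0.227
grasp_force: 30.0
```

```bash
python3 plan.py .0
```

```text
TCP [0.6185 0.0406 0.1087] -> [0.6205 0.0405 0.1064] shift tool mm [ 2.585  -0.1281  1.5344] rotvec [0.0018 0.0145 0.0006] shift in target axes [ 2.5625 -0.1267  1.5719]
q [-6.6794 45.228  73.7241  0.2461 79.2374 91.6234] F [-15.5964   2.8226  28.2512] open 0.22716392522156748
tip [0.6701 0.0325 0.0562] pin dir [ 0.6896 -0.0997 -0.7173]
```

It has come to a hard stop. I relieve the load, let go, back off and check.

{"api": "drive_tool", "payload": {"motion": [[[-2.2,0,-1.1],[0,0,0]],[[-2.2,0,-1.1],[0,0,0]],[[0,0,0],[0,0,0]],[[0,0,0],[0,0,0]]]}}

```text
time_s: 21.4
position: [0.6184, 0.0406, 0.1087]
tcp_rot: [[0.942, -0.146, -0.301], [-0.14, -0.989, 0.04], [-0.304, 0.005, -0.953]]
force: [-7.8, 2.1, 13.4]
opening: 0.226
grasp_force: 30.0
```

{"api": "drive_tool", "payload": {"motion": [[[0,0,0],[0,0,0]],[[0,0,0],[0,0,0]],[[0,0,0],[0,0,0]],[[0,0,0],[0,0,0]],[[0,0,0],[0,0,0]]], "gripper": 0.7}}

```text
time_s: 21.9
position: [0.6214, 0.0402, 0.1058]
tcp_rot: [[0.944, -0.146, -0.295], [-0.141, -0.989, 0.04], [-0.298, 0.004, -0.955]]
force: [-0.4, 0.6, 0.5]
opening: 0.594
grasp_force: 0.0
```

{"api": "drive_tool", "payload": {"motion": [[[0,0,-10],[0,0,0]],[[0,0,-30],[0,0,0]],[[0,0,-40],[0,0,0]],[[-20,0,-40],[0,0,0]],[[-40,0,0],[0,0,0]]]}}

```text
time_s: 22.4
position: [0.6064, 0.0428, 0.2437]
tcp_rot: [[0.949, -0.147, -0.28], [-0.142, -0.989, 0.038], [-0.283, 0.003, -0.959]]
force: [0.4, -0.4, 0.1]
opening: 0.696
grasp_force: 0.0
```

{"api": "drive_tool", "payload": {"motion": [[[-40,0,0],[0,0,0]],[[-40,0,0],[0,0,0]],[[-30,0,0],[0,0,0]],[[0,0,0],[0,0,0]],[[0,0,0],[0,0,0]]]}}

```text
time_s: 22.9
position: [0.4967, 0.0596, 0.2724]
tcp_rot: [[0.945, -0.146, -0.292], [-0.14, -0.989, 0.04], [-0.295, 0.004, -0.956]]
force: [-1.0, 0.7, -0.6]
opening: 0.701
grasp_force: 0.0
```

```bash
python3 - <<'E'
from plan import *
R,p=target(0); d=R@PD
s=capture("side")[:,:,::-1];t=capture("top")[:,:,::-1]
cv2.imwrite("pics/c8.png",np.hstack([crop(s,325,180,60,75,6.6),crop(t,270,155,60,75,6.6)]))
for k in (0,.003,.06,.063): print(k,proj("side",M-d*k),proj("top",M-d*k))
S=read_state();print(S['position'],S['force'],S['opening'])
t0=cv2.imread("pics/top0.png"); df=cv2.absdiff(t0,t).max(2)>40
n,l,st,c=cv2.connectedComponentsWithStats(df.astype(np.uint8)); print([ (list(q[:5])) for q in st[1:] if q[4]>25])
E
```

```text
0 [355.2796 220.9494] [300.9958 182.3358]
0.003 [354.6873 220.5058] [300.8328 182.9542]
0.06 [343.1329 211.8508] [297.6216 195.1373]
0.063 [342.5085 211.3831] [297.4464 195.8022]
[0.4974 0.0593 0.2714] [0.1069 0.3817 0.0831] 0.6973775152518776
[[np.int32(33), np.int32(112), np.int32(305), np.int32(368), np.int32(40022)], [np.int32(421), np.int32(242), np.int32(5), np.int32(17), np.int32(66)], [np.int32(297), np.int32(357), np.int32(75), np.int32(123), np.int32(2020)], [np.int32(145), np.int32(365), np.int32(5), np.int32(13), np.int32(27)], [np.int32(0), np.int32(379), np.int32(59), np.int32(101), np.int32(3113)], [np.int32(154), np.int32(392), np.int32(7), np.int32(18), np.int32(26)], [np.int32(316), np.int32(433), np.int32(29), np.int32(23), np.int32(200)], [np.int32(298), np.int32(435), np.int32(23), np.int32(7), np.int32(46)], [np.int32(230), np.int32(470), np.int32(51), np.int32(10), np.int32(292)]]
```

View pics/c8.png

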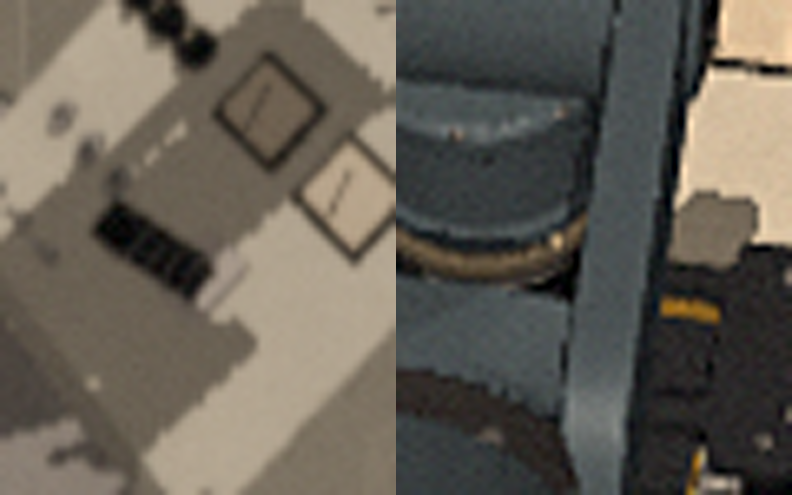

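Side crop: the pin sits in the collar, black handle from (105,215) to (203,283), with the aluminium collar next to it and nothing else disturbed. I check numerically whether the shoulder is seated.

```bash
python3 - <<'E'
from plan import *
R,p=target(0); d=R@PD; a=np.radians(-8.2); y=np.array([-np.sin(a),np.cos(a),0]); u=np.cross(d,y)
s=capture("side"); g=s.astype(np.uint8).max(2)
m=np.zeros((480,640),np.uint8); m[205:235,334:362]=(g[205:235,334:362]<60)
n,l,st,c=cv2.connectedComponentsWithStats(m); i=1+np.argmax(st[1:,4]); P=np.argwhere(l==i)[:,::-1].astype(float)
ax=proj("side",M)-proj("side",M-d*.06); L=np.linalg.norm(ax); ax/=L
q=P@ax; print("mask n",len(P),"extent along axis",q.min()-.5,q.max()+.5,"bins",np.histogram(q,bins=np.arange(np.floor(q.min()),q.max()+2))[0])
for gap in (0,.003,.006):
    C=[proj("side",M-d*(gap+k)+y*i*.01+u*j*.01) for k in(0,.06) for i in(-1,1) for j in(-1,1)]
    h=cv2.convexHull(np.float32(C)); mm=np.zeros((480,640),np.uint8); e=np.array(C)@ax; print(gap,"pred extent",e.min(),e.max(),"area",cv2.contourArea(h),"cen",cv2.moments(h)['m10']/cv2.moments(h)['m00'],cv2.moments(h)['m01']/cv2.moments(h)['m00'])
print("obs cen",P.mean(0))
E
```

```text
mask n 124 extent along axis 398.92141672767787 418.1198528187999 bins [4 6 8 6 8 6 7 7 6 7 7 6 7 7 7 7 6 7 5 0]
0 pred extent 399.30181968488426 419.2262858299654 area 140.69804394291714 cen 349.1832663374863 216.4070206067852
0.003 pred extent 398.5239779358161 418.4843463006926 area 141.16311214934103 cen 348.5749004440297 215.95136767190928
0.006 pred extent 397.74406661117274 417.7404575306302 area 141.63052732520737 cen 347.96492555120625 215.49450621188817
obs cen [347.5645 217.3468]
```

The images leave about ±2 mm of doubt on the seating, so I press the handle's end along the axis with shut fingers, which settles it.

{"api": "drive_tool", "payload": {"motion": [[[0,0,0],[0,0.135,0]],[[0,0,0],[0,0.135,0]],[[0,0,0],[0,0.135,0]],[[0,0,0],[0,0.135,0]],[[0,0,0],[0,0.135,0]]], "gripper": 0}}

```text
time_s: 23.55
position: [0.4974, 0.0593, 0.272]
tcp_rot: [[0.919, -0.146, 0.366], [-0.135, -0.989, -0.057], [0.37, 0.003, -0.929]]
force: [1.4, 0.2, -0.6]
opening: 0.334
grasp_force: 0.0
```

{"api": "drive_tool", "payload": {"motion": [[[0,0,0],[0,0.135,0]],[[0,0,0],[0,0.135,0]],[[0,0,0],[0,0.135,0]],[[0,0,0],[0,0,0]],[[0,0,0],[0,0,0]]]}}

```text
time_s: 24.05
position: [0.4982, 0.0488, 0.2737]
tcp_rot: [[0.774, -0.167, 0.611], [-0.113, -0.986, -0.126], [0.623, 0.029, -0.782]]
force: [0.3, -0.2, 0.2]
opening: 0.006
grasp_force: 0.0
```

```bash
cat > push.py <<'E'
from plan import *
R0,_=target(0); d=R0@PD; a=np.radians(-8.2); y=-np.array([-np.sin(a),np.cos(a),0])
R=np.column_stack([np.cross(y,d),y,d])
S=read_state();p0=np.array(S['position']);Q=np.array(S['tcp_rot'])
p=M-d*float(sys.argv[1])
print(p0,"->",p,"shift",1e3*Q.T@(p-p0),"rot",Ro.from_matrix(Q.T@R).as_rotvec(),"rotated axes",1e3*R.T@(p-p0)); print(S['joint_positions'],S['opening'],S['force'],"ax N",-d@S['force'],"TCP beyond mouth mm",-1e3*d@(p0-M))
E
python3 push.py .1
```

```text
[0.4982 0.0488 0.2737] -> [0.5713 0.0469 0.1572] shift [-15.8443 -13.6082 135.947 ] rot [0.0376 0.1126 0.0009] rotated axes [-31.0515  -8.5074 133.7208]
[ -4.407    8.2284 122.9289 -23.4854  11.3896 116.1137] 0.006257181101239133 [ 0.2604 -0.2453  0.1687] ax N -0.08768963628062952 TCP beyond mouth mm 233.72079602028327
```

{"api": "drive_tool", "payload": {"motion": [[[-5,-4,34],[0,0,0]],[[-5,-4,34],[0,0,0]],[[-6,-5,34],[0,0,0]],[[0,0,20],[0.037,0.11,0]],[[0,0,0],[0,0,0]]]}}

```text
time_s: 24.55
position: [0.5493, 0.035, 0.251]
tcp_rot: [[0.732, -0.148, 0.665], [-0.103, -0.989, -0.106], [0.674, 0.009, -0.739]]
force: [-0.3, -0.9, 0.8]
opening: 0.002
grasp_force: 0.0
```

{"api": "drive_tool", "payload": {"motion": [[[0,0,0],[0,0,0]],[[0,0,0],[0,0,0]]]}}

```text
time_s: 24.75
position: [0.5459, 0.0366, 0.25]
tcp_rot: [[0.734, -0.15, 0.663], [-0.107, -0.989, -0.105], [0.671, 0.006, -0.742]]
force: [0.1, 0.2, 0.4]
opening: 0.005
grasp_force: 0.0
```

```bash
python3 push.py .075
```

```text
[0.5459 0.0366 0.25  ] -> [0.5888 0.0444 0.1395] shift [-43.4106 -14.7532 109.5147] rot [ 0.0095  0.05   -0.0011] rotated axes [-48.817  -13.7758 107.344 ]
[ -7.1619  14.9459 122.5434 -72.6183   1.2967 163.4601] 0.00452694196851613 [0.1062 0.1586 0.3821] ax N 0.21184204926211303 TCP beyond mouth mm 182.3439798995752
```

{"api": "drive_tool", "payload": {"motion": [[[0,0,0],[0,-0.11,0]],[[0,0,0],[0,-0.11,0]],[[0,0,0],[0,-0.11,0]],[[0,0,0],[0,-0.11,0]],[[0,0,0],[0,0,0]]]}}

```text
time_s: 25.25
position: [0.5533, 0.0077, 0.2581]
tcp_rot: [[0.807, -0.211, 0.552], [-0.132, -0.975, -0.18], [0.576, 0.072, -0.814]]
force: [1.1, -0.1, -0.2]
opening: 0.003
grasp_force: 0.0
```

{"api": "drive_tool", "payload": {"motion": [[[0,0,0],[0,0,0]],[[0,0,0],[0,0,0]]]}}

```text
time_s: 25.45
position: [0.5499, 0.0076, 0.2555]
tcp_rot: [[0.81, -0.209, 0.547], [-0.129, -0.975, -0.181], [0.571, 0.076, -0.817]]
force: [-1.2, 0.9, -0.2]
opening: 0.005
grasp_force: 0.0
```

```bash
cat >> push.py <<'E'
g=float(sys.argv[1]); c=M-d*g; q=c-Q@[.010,0,0]
print("corner plan: shift",1e3*Q.T@(q-p0),"d in tool",Q.T@d,"corner mm out",-1e3*d@(p0+Q@[.01,0,0]-M))
E
python3 push.py .085
```

```text
[0.5499 0.0076 0.2555] -> [0.5818 0.0454 0.1466] shift [-41.234  -51.7937  99.5834] rot [ 0.1021  0.1776 -0.0033] rotated axes [-58.461  -41.9641  95.504 ]
[ -7.3025  14.2456 115.7186 -22.7056  16.5526 113.3043] 0.0052036719346146626 [-1.2087  0.8954 -0.1907] ax N 0.8014504641772845 TCP beyond mouth mm 180.50399042960754
corner plan: shift [-51.234  -51.7937  99.5834] d in tool [ 0.1762 -0.1017  0.9791] corner mm out 178.74239469253396
```

{"api": "drive_tool", "payload": {"motion": [[[0,0,0],[0.09,-0.11,0]],[[0,0,0],[0,-0.12,0]],[[0,-50,0],[0,0,0]],[[0,0,0],[0,0,0]],[[0,0,0],[0,0,0]]]}}

```text
time_s: 25.95
position: [0.5578, 0.0521, 0.2507]
tcp_rot: [[0.895, -0.197, 0.399], [-0.157, -0.979, -0.132], [0.417, 0.056, -0.907]]
force: [0.2, -0.9, -0.6]
opening: 0.008
grasp_force: 0.0
```

```bash
python3 push.py .085
```

```text
[0.5578 0.0521 0.2507] -> [0.5818 0.0454 0.1466] shift [-20.8638  -4.0135 104.8825] rot [ 0.0783  0.3562 -0.0137] rotated axes [-56.1473   3.2061  91.0436]
[ -2.4421  16.4661 106.7985 -12.1192  33.3039 107.0096] 0.008387401337663698 [ 0.1824 -0.8701 -0.5767] ax N -0.623199473099734 TCP beyond mouth mm 176.0435999884227
corner plan: shift [-30.8638  -4.0135 104.8825] d in tool [ 0.3478 -0.079   0.9342] corner mm out 172.5652516575996
```

{"api": "drive_tool", "payload": {"motion": [[[-15,-2,5],[0.06,0,0]],[[-16,-2,20],[0,0,0]],[[0,0,40],[0,0,0]],[[0,0,30],[0,0,0]],[[0,0,0],[0,0,0]]]}}

```text
time_s: 26.45
position: [0.5691, 0.0513, 0.1484]
tcp_rot: [[0.897, -0.177, 0.405], [-0.161, -0.984, -0.074], [0.412, 0.002, -0.911]]
force: [-0.4, -0.3, -0.5]
opening: 0.002
grasp_force: 0.0
```

{"api": "drive_tool", "payload": {"motion": [[[0,0,0],[0,0,0]],[[0,0,0],[0,0,0]]]}}

```text
time_s: 26.65
position: [0.571, 0.0522, 0.1536]
tcp_rot: [[0.894, -0.176, 0.413], [-0.159, -0.984, -0.074], [0.42, 0.001, -0.908]]
force: [0.3, -0.5, 0.0]
opening: 0.006
grasp_force: 0.0
```

```bash
python3 push.py .070
```

```text
[0.571  0.0522 0.1536] -> [0.5923 0.0439 0.136 ] shift [12.994   4.4719 25.4407] rot [ 0.0197  0.3521 -0.0273] rotated axes [ 3.3087  5.2314 28.2445]
[ -4.6883  26.6015 111.937   -7.957   16.8917 102.536 ] 0.005564638609873564 [ 0.3157 -0.518   0.0193] ax N -0.2595666818409592 TCP beyond mouth mm 98.24452715514346
corner plan: shift [ 2.994   4.4719 25.4407] d in tool [ 0.3446 -0.0241  0.9385] corner mm out 94.79898967430547
```

{"api": "drive_tool", "payload": {"motion": [[[3,4,10],[0,0,0]],[[0,0,10],[0,0,0]],[[0,0,5],[0,0,0]],[[0,0,0],[0,0,0]],[[0,0,0],[0,0,0]]]}}

```text
time_s: 27.15
position: [0.5834, 0.0463, 0.1306]
tcp_rot: [[0.894, -0.175, 0.411], [-0.159, -0.985, -0.074], [0.418, 0.001, -0.908]]
force: [0.9, 0.6, 0.2]
opening: 0.01
grasp_force: 0.0
```

{"api": "drive_tool", "payload": {"motion": [[[0.7,0,1.9],[0,0,0]],[[0.7,0,1.9],[0,0,0]],[[0.7,0,1.9],[0,0,0]],[[0,0,0],[0,0,0]],[[0,0,0],[0,0,0]]]}}

```text
time_s: 27.65
position: [0.5878, 0.0455, 0.1266]
tcp_rot: [[0.894, -0.175, 0.412], [-0.159, -0.985, -0.074], [0.419, 0.001, -0.908]]
force: [-0.4, -0.2, 0.8]
opening: 0.007
grasp_force: 0.0
```

```bash
python3 push.py .060
```

```text
[0.5878 0.0455 0.1266] -> [0.5993 0.0429 0.1289] shift [11.7074  0.6174  2.8665] rot [ 0.0194  0.3535 -0.0269] rotated axes [9.9724 1.0065 6.723 ]
[ -5.3691  30.4365 110.8973  -8.2234  14.1361 102.2562] 0.007285449900143476 [-0.4142 -0.1786  0.8098] ax N 0.8445107515935985 TCP beyond mouth mm 66.7229964687415
corner plan: shift [1.7074 0.6174 2.8665] d in tool [ 0.3458 -0.0237  0.938 ] corner mm out 63.264575018875306
```

{"api": "drive_tool", "payload": {"motion": [[[0.7,0,1.9],[0,0,0]],[[0.7,0,1.9],[0,0,0]],[[0,0,0],[0,0,0]],[[0,0,0],[0,0,0]]]}}

```text
time_s: 28.05
position: [0.5899, 0.0452, 0.1242]
tcp_rot: [[0.894, -0.175, 0.412], [-0.159, -0.985, -0.074], [0.418, 0.001, -0.908]]
force: [-3.3, 0.1, 5.8]
opening: 0.009
grasp_force: 3.6
```

{"api": "drive_tool", "payload": {"motion": [[[0.7,0,1.9],[0,0,0]],[[0.7,0,1.9],[0,0,0]],[[0,0,0],[0,0,0]],[[0,0,0],[0,0,0]]]}}

```text
time_s: 28.45
position: [0.5902, 0.0453, 0.1233]
tcp_rot: [[0.895, -0.175, 0.411], [-0.158, -0.985, -0.074], [0.417, 0.001, -0.909]]
force: [-18.7, 2.5, 28.8]
opening: 0.005
grasp_force: 16.5
```

```bash
python3 push.py .060
```

```text
[0.5902 0.0453 0.1233] -> [0.5993 0.0429 0.1289] shift [10.9068  0.8148 -1.2035] rot [ 0.0194  0.355  -0.026 ] rotated axes [10.6239  1.1119  2.6397]
[ -5.3666  30.9251 110.6317  -8.3338  14.0001 102.3211] 0.0052335865259503485 [-18.656    2.5159  28.7929] ax N 33.67032560670459 TCP beyond mouth mm 62.63970723950493
corner plan: shift [ 0.9068  0.8148 -1.2035] d in tool [ 0.3472 -0.0236  0.9375] corner mm out 59.16736752862451
```

It stops hard at about 60 mm out of the mouth under 34 N, which is the handle's length, so the pin is seated. I retreat.

{"api": "drive_tool", "payload": {"motion": [[[-2,0,-6],[0,0,0]],[[-10,0,-25],[0,0,0]],[[-10,0,-40],[0,0,0]],[[-10,0,-40],[0,0,0]],[[0,0,0],[0,0,0]]]}}

```text
time_s: 28.95
position: [0.5176, 0.0585, 0.2115]
tcp_rot: [[0.892, -0.174, 0.416], [-0.158, -0.985, -0.074], [0.422, 0.0, -0.906]]
force: [0.2, 0.5, -0.4]
opening: 0.009
grasp_force: 0.0
```

{"api": "drive_tool", "payload": {"motion": [[[0,0,0],[0,0,0]],[[0,0,0],[0,0,0]],[[0,0,0],[0,0,0]]]}}

```text
time_s: 29.25
position: [0.5194, 0.0575, 0.2071]
tcp_rot: [[0.895, -0.176, 0.41], [-0.159, -0.984, -0.074], [0.417, 0.001, -0.909]]
force: [0.4, 0.6, -0.1]
opening: -0.0
grasp_force: 0.0
```

```bash
python3 - <<'E'
from plan import *
s=capture("side"); g=s.max(2); d=(target(0)[0]@PD)
m=np.zeros((480,640),np.uint8); m[205:235,334:362]=(g[205:235,334:362]<60)
n,l,st,c=cv2.connectedComponentsWithStats(m); i=1+np.argmax(st[1:,4]); print("handle cen",c[i],st[i])
S=read_state(); print(S['position'],S['force'])
print(hand_in())
E
```

```text
handle cen [347.8317 217.5347] [340 211  17  14 101]
[0.5193 0.0576 0.2071] [-0.153  -0.4338  0.9559]
the job is handed in; nothing more can be done
None
```

The pin was drawn by its shank, laid on the bench and released, then taken by its handle and pushed into the controller socket until it stopped hard (a 34 N push on the handle's end no longer moved it). The job is handed in at about 29 s with the robot clear, and no bystander was seen to have moved.

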